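# Raise the studio blind with the paddle switch

### The job

Wind up the blind of the painting studio: of the two white switch boxes on the desk, take the one with the broad flat paddle, push its paddle well over towards the end of the box that carries the round dark metal dome, hold it there for about a second, then let go so that it springs back upright. Do not push the paddle the other way, and leave the other switch, with the slim round stick, alone.

Things in the scene. Friction and masses are not known exactly. Their poses are not given: they have to be found in the camera images.
- paddle (a joint): Lean of the broad paddle in rad: 0 upright (at rest), positive towards the dome of its box, stops at -0.6 and +0.6. A centring spring (0.35 N m per rad, about 4 N when pushed 40 mm above the hinge) brings it back once let go. Well over means more than about 0.25; 0.4 is a good aim. Hinge: level across the box, 40 mm above the desk.
- paddle_top (a point): Centre of the top edge of the broad black paddle, 100 mm above the desk, 60 mm above its hinge; moves with it. x: through its thickness, towards the dome; y: along its width; z: up. Flat blade 44 mm wide, 10 thick, from 55 to 100 mm above the desk, on a 14 mm stem, amid a fixed white box 130 x 76 x 40 mm high that may face any way. Other objects stand over 90 mm away, on the far side.
- paddle_dome (a point): Top of the round dark steel dome, 26 mm across, 10 mm high, on top of the paddle's box near one end: 47 mm from the hinge in the direction to push, 50 mm above the desk; fixed. x axis: along the box towards this end; z: up.
- bat_top (a point): Tip of the slim round black stick, 13 mm thick, 100 mm above the desk, of the other switch: a separate, similar white box with its own dome and spring, over 200 mm away. To be left alone.
There are look-alikes about, which are no part of the job. Leave any orange look-alike of the part that bears paddle alone.

How it is judged:
By the outcome, as a careful person would: the job done as asked, in the order asked, and still so for the second after the job is handed in, with the robot touching nothing.
It also fails if it takes over 32 s, if anything falls off the work surface, if the arm or the gripper's body presses on something with over 40 N, if the wrist force passes 120 N, or if a joint passes its speed limit or range.

### The arm

A 7-joint arm with a two-finger parallel gripper is mounted at the origin on the work surface. World frame = base frame: x ahead of the robot, y to its left, z up, the work surface at z = 0. Lengths are in m, angles in rad, forces in N, time in s.
With the tool pointing down it reaches from about 0.35 to 0.9 m from the base axis. Payload 8.1 kg.
Tool frame: the origin (TCP) lies on the centre line of the jaws, within the pads' length; the fingertips stand 19 mm ahead of it and the grasp point (between the pads) is the TCP; z points along the fingers, y is the direction in which the jaws open and shut (so a half turn about z gives the same grasp; the last joint's range is limited). The gripper opens to 92 mm and grips with 3 to 60 N. Pads are 19 mm wide; open, the fingers measure 130 mm over their backs; the gripper's body (75 mm by 190 mm) begins 47 mm behind the grasp point.
Start: joints at [-1.38, 0.434, 0.025, 1.573, -0.012, 1.134, -0.075], TCP at [0.181, 0.598, 0.246] pointing down, gripper open.
Joint ranges: [-2.62, 2.62], [-0.44, 2.09], [-1.27, 1.32], [0.08, 2.57], [-1.32, 4.46], [0.12, 2], [-2.74, 2.74]. Speed limits (rad/s): [2.22, 2.22, 3.01, 3.01, 3.14, 3.14, 3.14].

### API

Orientations are given as a rotation vector (axis times angle).
In Python, from cell import monitor, imaging, workorder, outline_of gives the robot as it stands.
- The arm moves only by the tool move_arm, never from a script. Its argument "series" is a list of rows, each a list of 6 numbers: the shift along the world's x, y, z in cm, then the turn, a rotation vector about the world's x, y, z in degrees. A call has 1 to 8 rows; each row shifts and turns the commanded pose from where the row before left it; what a row does not reach is not made up. A row lasts 1/10 s, in which the tool goes at most 50 mm and 8.59 degrees, less where a joint would pass 70% of its speed; a pose out of reach is approached as far as the arm can. A call with a gripper value outside its range is refused whole. "grip" is the opening, from 0 (shut) to 1 (fully open), set as the call begins (left out, the last holds). The fingers move at their own pace and stop on an object; "force" is the grip in N (left out, the last holds). Time passes only in rows, so rows that do not move let the fingers close. It gives the time, the measured TCP pose, the force and the opening at its end, in the units of the state.
- monitor.observe(): the state, without advancing time (a new reading comes with each control period).
- imaging.get_image(name): name is "scene" or "top"; returns a dict with "color" (400x640x3 uint8, red, green, blue), "fx", "fy", "cx", "cy" (pixels), "rvec" (rotation vector, rad) and "tvec" (3), from world to camera coordinates, as OpenCV has them. Camera axes: x right, y down, z forward; pixel columns grow to the right and rows downward; lengths in m; the calibration is good to about 2 mm. A picture is of the moment at which its call begins. There is no depth.
- workorder.sign_off(): hands the job in, once; it reports no verdict.
Trained networks look in the newest picture that a camera, given by its name, has taken for a name from the list of things; names that differ only in an ending like _2 or _b are one class to them, and where a whole thing is asked for, a point or a joint stands for the part that bears it (a point fixed in the world has none). Each returns a list of dicts, best first, with "p" (0 to 1); they miss things now and then, are a little off and sometimes report something else, mostly with a low value. They report only what shows in the picture. A call takes as long as a camera call. They do not tell look-alikes from the thing itself.
- outline_of(camera, thing): "mask" (400x640 bool, what is visible of it) and "rect" ([left, top, width, height] in pixels, round what is visible of it).
The state is a dict: "clock": time; "joints": joint angles; "dq": joint speeds; "joint_efforts": joint torques, N m; "position": TCP position; "ee_rot": TCP orientation; "force": force on the tool from outside, world axes, zero at the start; "ft_torque": the same for the moment, N m; "width": opening from 0.0 (shut) to 1.0 (fully open).
Only numpy, scipy, OpenCV 4.12 (cv2) and the standard library are available. Lean on these libraries where they do the work, as an engineer would, in place of code of your own. Each camera call takes 0.05 s, during which the arm holds its last target. There are 200 camera calls.

## Working session

There is one attempt and no reset: what is moved stays moved. The work goes in short steps, Python scripts to look and compute and a tool call to move; the robot and the scene stay as the last step left them, time stands still between calls to the robot, and variables do not carry over. Pictures are saved under pics/ and viewed, about 8 in all and at most 12, crops included, and the job is handed in when it is done.

Besides the shell and the picture viewer there is one more tool, called as name(argument=value, ...), one argument or row to a line, values as JSON. move_arm: Moves the arm, as the interface text tells. Its arguments: {"type":"object","properties":{"series":{"type":"array"},"grip":{"type":"number"},"force":{"type":"number"}},"required":["series"]}

```bash
mkdir -p pics
cat > h.py <<'E'
import numpy as np,cv2
from cell import monitor,imaging,workorder,outline_of
def P(im):
    R=cv2.Rodrigues(np.array(im["rvec"],float))[0];t=np.array(im["tvec"],float).ravel();return R,t
def ray(im,u,v,z):
    R,t=P(im);d=R.T@np.array([(u-im["cx"])/im["fx"],(v-im["cy"])/im["fy"],1]);c=-R.T@t
    return c+d*(z-c[2])/d[2]
def proj(im,p):
    R,t=P(im);q=R@np.array(p)+t;return im["cx"]+im["fx"]*q[0]/q[2],im["cy"]+im["fy"]*q[1]/q[2]
def save(im,name): cv2.imwrite("pics/"+name,im["color"][:,:,::-1])
E
python3 - <<'E'
from h import *
s=monitor.observe();print({k:np.round(s[k],3) for k in("clock","position","ee_rot","width","force")})
for c in("scene","top"):
    im=imaging.get_image(c);save(im,c+"1.png");R,t=P(im);print(c,-R.T@t)
    for th in("paddle","paddle_top","paddle_dome","bat_top"):
        try:
            for o in outline_of(c,th)[:3]:
                ys,xs=np.nonzero(o["mask"]);print(c,th,round(o["p"],2),o["rect"],xs.mean().round(1),ys.mean().round(1))
        except Exception as e: print(th,e)
E
```

```text
{'clock': np.float64(0.0), 'position': array([0.181, 0.598, 0.245]), 'ee_rot': array([-4.600e-01, -3.108e+00,  2.000e-03]), 'width': np.float64(1.0), 'force': array([-0.315,  0.506,  0.048])}
scene [ 1.22868577 -0.31318129  0.72287896]
scene paddle 0.74 [281.6, 261.1, 13.2, 31.8] 288.3 274.9
scene paddle 0.63 [226.0, 209.6, 9.2, 29.2] 229.6 224.8
scene paddle 0.63 [178.5, 168.2, 9.2, 31.7] 182.0 184.6
scene paddle_top 0.67 [285.8, 259.4, 10.7, 34.4] 288.5 275.3
scene paddle_top 0.53 [226.0, 209.0, 8.9, 29.6] 229.6 225.4
scene paddle_top 0.5 [178.5, 171.4, 7.7, 25.8] 182.1 184.9
scene paddle_dome 0.88 [151.8, 174.2, 63.6, 49.6] 185.8 203.1
scene paddle_dome 0.8 [254.0, 259.6, 75.8, 67.1] 290.5 296.1
scene paddle_dome 0.74 [199.9, 214.2, 65.0, 55.1] 232.0 244.5
scene bat_top 0.43 [408.2, 174.2, 4.9, 21.4] 409.4 182.9
top [ 0.46487319 -0.01933326  0.99132327]
top paddle 0.72 [377.8, 95.2, 9.8, 22.6] 381.9 107.6
top paddle 0.59 [431.2, 278.4, 18.3, 27.4] 438.5 290.2
top paddle 0.51 [401.5, 185.8, 15.3, 24.5] 410.1 197.8
top paddle_top 0.63 [376.6, 96.4, 13.8, 25.4] 382.4 106.3
top paddle_top 0.53 [429.0, 277.4, 20.9, 24.7] 438.7 289.9
top paddle_top 0.48 [405.6, 182.6, 8.1, 29.5] 410.1 197.5
top paddle_dome 0.85 [344.8, 86.9, 67.9, 54.2] 379.3 113.7
top paddle_dome 0.64 [368.6, 172.2, 74.2, 50.1] 406.1 198.5
top paddle_dome 0.56 [395.2, 257.1, 77.1, 58.5] 432.2 286.6
```

View pics/scene1.png

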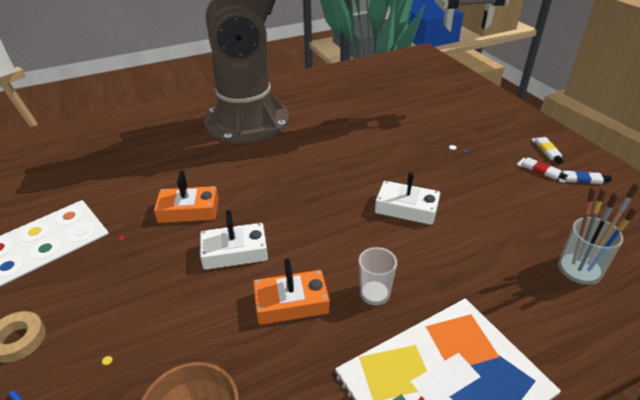

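View pics/top1.png

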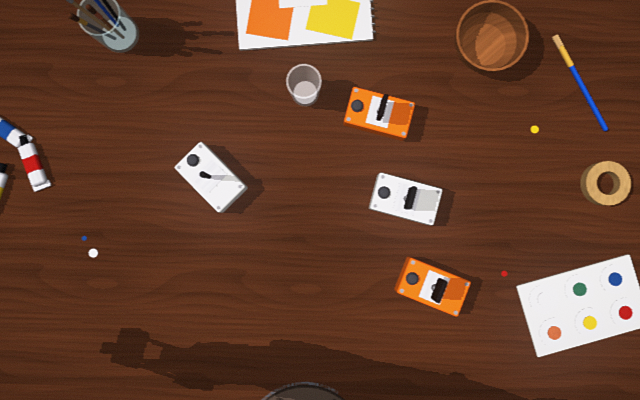

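The white box with the broad paddle is at top (406,198), scene (233,245). Its dome is at top (384,192), scene (256,235). Orange look-alikes stand on both sides, and the slim-stick switch is at top (211,177). I'll measure it more closely.

Run:
```python
from h import *
from itertools import chain
ims={}
out=[]
for c,(x0,y0) in(("scene",(180,190)),("top",(355,160))):
    im=imaging.get_image(c);ims[c]=im
    out.append(cv2.resize(im["color"][y0:y0+80,x0:x0+100,::-1],None,fx=4,fy=4,interpolation=cv2.INTER_CUBIC))
cv2.imwrite("pics/crop1.png",np.hstack(out))
im=ims["top"]
# white box by colour -> box centre
c=im["color"].astype(int);m=(c.min(2)>120)&(c.max(2)-c.min(2)<40);k=np.zeros_like(m);k[165:232,360:450]=1;m&=k
r=cv2.minAreaRect(np.argwhere(m)[:,::-1].astype(np.float32));print(r)
print("corners z.04",[ray(im,*p,.04)[:2].round(3) for p in cv2.boxPoints(r)],"centre",ray(im,*r[0],.04).round(4))
print("dome top",ray(im,384,192,.05).round(4),"scene",ray(ims["scene"],256,235,.05).round(4))
for cam in ims:
    for o in outline_of(cam,"paddle"):
        ys,xs=np.nonzero(o["mask"]);cen=ray(ims[cam],xs.mean(),ys.mean(),.08);print(cam,round(o["p"],2),cen.round(3))
```

```text
((405.40765380859375, 198.33843994140625), (66.74410247802734, 38.15201950073242), 15.255120277404785)
corners z.04 [array([ 0.485, -0.114]), array([ 0.559, -0.133]), array([ 0.528, -0.261]), array([ 0.454, -0.243])] centre [ 0.5065 -0.1879  0.04  ]
dome top [ 0.5174 -0.1438  0.05  ] scene [ 0.5295 -0.1461  0.05  ]
scene 0.71 [ 0.342 -0.249  0.08 ]
scene 0.66 [ 0.513 -0.192  0.08 ]
scene 0.47 [ 0.687 -0.136  0.08 ]
top 0.69 [ 0.679 -0.133  0.08 ]
top 0.65 [ 0.334 -0.247  0.08 ]
top 0.62 [ 0.506 -0.19   0.08 ]
```

View pics/crop1.png

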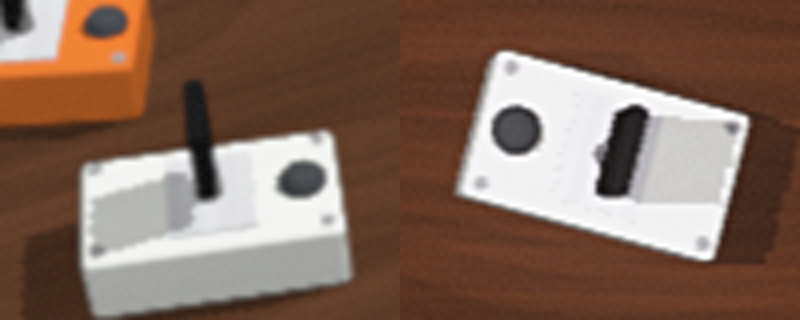

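move_arm(
  series=[
    [2.2,-3,0,0,0,0],
    [2.2,-3,0,0,0,0],
    [2.2,-3,0,0,0,0],
    [2.2,-3,0,0,0,0],
    [2.2,-3,0,0,0,0],
    [2.2,-3,0,0,0,0],
    [2.2,-3,0,0,0,0],
    [2.2,-3,0,0,0,0],
  ],
  grip=0,
  force=20,
)

```text
clock: 1.5
position: [0.3578, 0.357, 0.246]
ee_rot: [0.46, 3.107, 0.001]
force: [0.6, 0.5, -0.6]
width: 0.353
```

move_arm(
  series=[
    [1.4,-4.2,0,0,0,0],
    [1.4,-4.2,0,0,0,0],
    [1.4,-4.2,0,0,0,0],
    [1.4,-4.2,0,0,0,0],
    [1.4,-4.2,0,0,0,0],
    [1.4,-4.2,0,0,0,0],
    [1.4,-4.2,0,0,0,0],
    [1.4,-4.2,0,0,0,0],
  ],
)

```text
clock: 2.3
position: [0.4694, 0.0205, 0.2461]
ee_rot: [0.46, 3.107, 0.001]
force: [0.7, 0.7, 0.4]
width: 0.003
```

move_arm(
  series=[
    [0.25,-3.5,0,0,0,0.5],
    [0.25,-3.5,0,0,0,0.5],
    [0.25,-3.5,0,0,0,0.5],
    [0.25,-3.5,0,0,0,0.5],
    [0.25,-3.5,0,0,0,0.5],
    [0.25,-3.5,0,0,0,0.5],
    [0.25,-3.5,0,0,0,0.3],
    [0.25,-3.3,0,0,0,0],
  ],
)

```text
clock: 3.1
position: [0.489, -0.2574, 0.2459]
ee_rot: [0.37, 3.119, -0.0]
force: [0.3, 0.0, 0.2]
width: 0.004
```

move_arm(
  series=[
    [0,0,-3,0,0,0],
    [0,0,-3,0,0,0],
    [0,0,-3,0,0,0],
    [0,0,-3,0,0,0],
    [0,0,-2.7,0,0,0],
    [0,0,0,0,0,0],
  ],
)

```text
clock: 3.7
position: [0.4871, -0.2546, 0.0959]
ee_rot: [-0.369, -3.114, -0.002]
force: [0.6, -0.2, 0.8]
width: 0.004
```

Run:
```python
from h import *
s=monitor.observe();p=np.array(s["position"]);R=cv2.Rodrigues(np.array(s["ee_rot"]))[0]
u=np.array([.234,.972]);d=p[:2]-[.5065,-.1879];print(p.round(4),"u",d@u,"side",d@[-u[1],u[0]],"y",R[:,1].round(3),np.round(s["force"],2))
out=[]
for c,(x0,y0) in(("scene",(150,150)),("top",(355,130))):
    im=imaging.get_image(c)
    out.append(cv2.resize(im["color"][y0:y0+130,x0:x0+130,::-1],None,fx=3,fy=3,interpolation=cv2.INTER_CUBIC))
cv2.imwrite("pics/crop2.png",np.hstack(out))
```

```text
[ 0.4871 -0.2546  0.0959] u -0.06939996961141545 side 0.003269574331708016 y [0.234 0.972 0.001] [ 0.64 -0.2   0.83]
```

View pics/crop2.png

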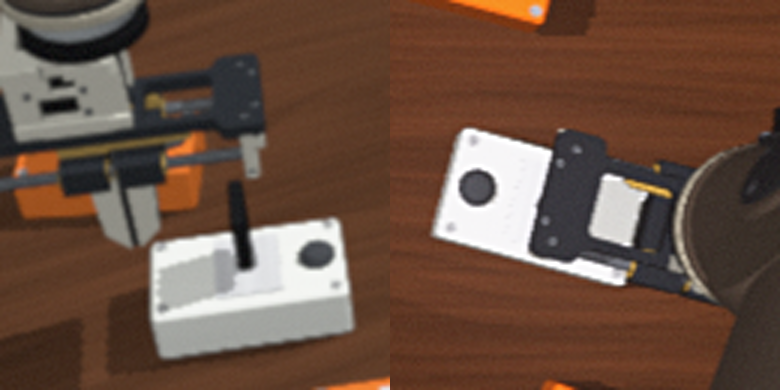

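The gripper is shut behind the paddle (dome at crop scene (316,254)), with the path clear. I'll approach along the push axis.

move_arm(
  series=[
    [0.31,0.96,0,0,0,0],
    [0.31,0.96,0,0,0,0],
    [0.31,0.96,0,0,0,0],
    [0.31,0.96,0,0,0,0],
    [0,0,0,0,0,0],
  ],
)

```text
clock: 4.3
position: [0.5024, -0.215, 0.099]
ee_rot: [0.365, 3.12, 0.002]
force: [0.2, 0.0, 0.1]
width: 0.003
```

move_arm(
  series=[
    [0.12,0.5,0,0,0,0],
    [0.12,0.5,0,0,0,0],
    [0,0,0,0,0,0],
  ],
)

```text
clock: 4.6
position: [0.504, -0.2068, 0.0987]
ee_rot: [0.37, 3.12, 0.0]
force: [-0.3, -0.9, 0.5]
width: 0.006
```

move_arm(
  series=[
    [0.12,0.5,0,0,0,0],
    [0,0,0,0,0,0],
  ],
)

```text
clock: 4.8
position: [0.5051, -0.202, 0.0987]
ee_rot: [-0.37, -3.12, -0.0]
force: [0.4, -1.1, 0.6]
width: 0.004
```

```bash
cat > chk.py <<'E'
from h import *
import sys
s=monitor.observe();p=np.array(s["position"])
u=np.array([.234,.972]);d=p[:2]-[.5065,-.1879];f=np.array(s["force"]);print(s["clock"],p.round(4),"u",d@u,"side",d@[-u[1],u[0]],"Fu",f[:2]@u,f.round(2))
out=[]
im=imaging.get_image("scene")
cv2.imwrite("pics/"+sys.argv[1],cv2.resize(im["color"][170:280,180:290,::-1],None,fx=5,fy=5,interpolation=cv2.INTER_CUBIC))
E
python3 chk.py c3.png
```

```text
4.8 [ 0.5051 -0.202   0.0987] u -0.014060248600796755 side -0.0019477661982241607 Fu -0.9579119383409122 [ 0.37 -1.08  0.56]
```

View pics/c3.png

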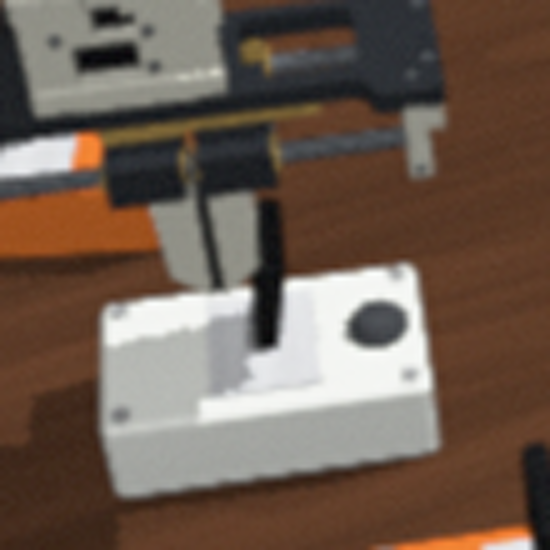

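The paddle has just been touched and leans slightly towards the dome (scene crop (316,325)→(376,325)). I'll push 15 mm more.

move_arm(
  series=[
    [0.12,0.5,0,0,0,0],
    [0.12,0.5,0,0,0,0],
    [0.12,0.5,0,0,0,0],
    [0,0,0,0,0,0],
  ],
)

```text
clock: 5.25
position: [0.5088, -0.1865, 0.0987]
ee_rot: [-0.369, -3.12, -0.0]
force: [-0.0, -3.1, 0.9]
width: 0.006
```

```bash
python3 chk.py c4.png
```

```text
5.25 [ 0.5088 -0.1865  0.0987] u 0.001866196676439366 side -0.0019072940825791951 Fu -2.9724903193993564 [-0.   -3.06  0.87]
```

View pics/c4.png

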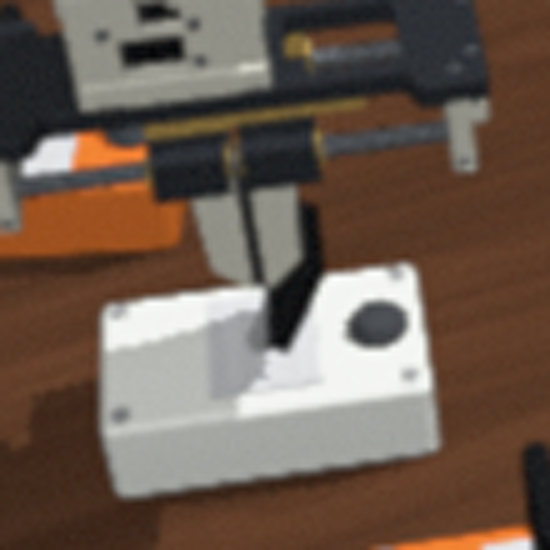

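The paddle leans clearly towards the dome. A force of 3 N at about 0.047 m gives roughly 0.4 rad. I'll hold about 1 s, then back off slowly.

move_arm(
  series=[
    [0,0,0,0,0,0],
    [0,0,0,0,0,0],
    [0,0,0,0,0,0],
    [0,0,0,0,0,0],
    [0,0,0,0,0,0],
    [0,0,0,0,0,0],
    [0,0,0,0,0,0],
    [0,0,0,0,0,0],
  ],
)

```text
clock: 6.1
position: [0.5087, -0.1874, 0.0988]
ee_rot: [0.37, 3.12, 0.0]
force: [-1.2, -1.4, 2.1]
width: 0.008
```

move_arm(
  series=[
    [0,0,0,0,0,0],
    [0,0,0,0,0,0],
    [-0.12,-0.5,0,0,0,0],
    [-0.12,-0.5,0,0,0,0],
    [-0.12,-0.5,0,0,0,0],
    [-0.12,-0.5,0,0,0,0],
    [-0.12,-0.5,0,0,0,0],
    [-0.12,-0.5,0,0,0,0],
  ],
)

```text
clock: 6.9
position: [0.5012, -0.2176, 0.0986]
ee_rot: [-0.37, -3.119, -0.0]
force: [0.2, -0.6, 0.8]
width: 0.003
```

move_arm(
  series=[
    [-0.24,-1,0,0,0,0],
    [-0.24,-1,0,0,0,0],
    [-0.24,-1,0,0,0,0],
    [-0.24,-1,0,0,0,0],
    [0,0,3,0,0,0],
    [0,0,3,0,0,0],
    [0,0,3,0,0,0],
    [0,0,0,0,0,0],
  ],
)

```text
clock: 7.7
position: [0.4935, -0.2593, 0.1925]
ee_rot: [0.371, 3.113, -0.002]
force: [0.1, -0.8, 0.8]
width: 0.008
```

```bash
python3 chk.py c5.png
```

```text
7.7 [ 0.4935 -0.2593  0.1925] u -0.0724750022758154 side -0.004070406704846371 Fu -0.7136445609333982 [ 0.08 -0.75  0.83]
```

View pics/c5.png

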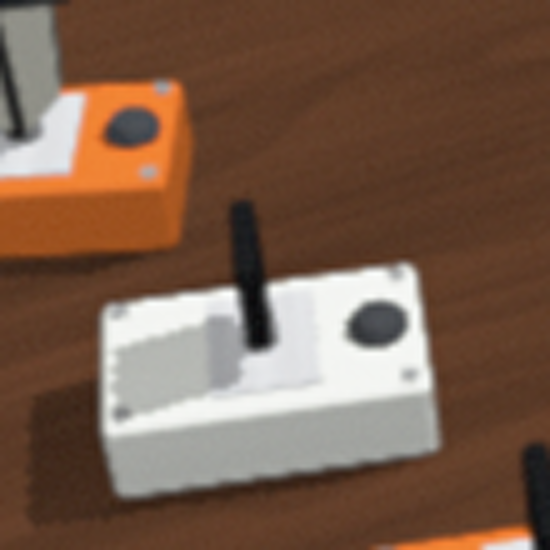

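```bash
python3 -c "
from cell import workorder;print(workorder.sign_off())"
```

```text
the job is handed in; nothing more can be done
None
```

I pushed the broad paddle of the white switch box over towards its dome, held it there for about 1.2 s, and backed off slowly. The job is handed in, at about 7.7 s on the robot's clock.

- **Lean:** I put it at about 0.4 rad. That comes from the finger position and the first force reading of 3 N, and the picture during the push showed a clear lean towards the dome.
- **Disagreement:** A second force reading late in the hold was lower, about 1.6 N along the push, with the arm within 1 mm of the same place. I took this as sensor noise, since readings in free air vary by up to about 1 N.
- **After release:** The last picture shows the paddle back upright, the box where it was, and the gripper clear behind and above it.
- **Other objects:** I never moved down near the slim-stick switch or the orange look-alikes, but I did not photograph the slim-stick switch again at the end.

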